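# Turn the wet locker lid to the inspection lamp

## Robot

A 6-joint arm with a two-finger parallel gripper is mounted at the origin on the work surface. World frame = base frame: x ahead of the robot, y to its left, z up, the work surface at z = 0. Lengths are in m, angles in degrees, forces in N, time in s.
With the tool pointing down it reaches from about 0.3 to 0.75 m from the base axis. Payload 8.5 kg.
Tool frame: the origin (TCP) lies at the very end of the fingers, on their centre line; the grasp point (between the pads) lies 19 mm behind it (env.pinch_z is the distance from the TCP to the grasp point, in m); z points along the fingers, y is the line along which they close (so a half turn about z gives the same grasp; the last joint's range is limited). The gripper opens to 85 mm and grips with 20 to 120 N. Pads are 22 mm wide; open, the fingers measure 114 mm over their backs; the gripper's body (76 mm by 85 mm) begins 54 mm behind the grasp point. The pads swing forward as they close: fully open they stand 13 mm farther back than shut.
Start: joints at [-87.68, 21.807, 74.336, -0, 83.858, -12.336], TCP at [0.139, -0.532, 0.231] pointing down, gripper open.
Joint ranges: [-178.18, 178.18], [-50.72, 133.34], [12.68, 142.11], [-81.47, 261.47], [9.98, 163.14], [-165.26, 165.26]. Speed limits (degrees/s): [136.94, 136.94, 180, 180, 180, 180].

## Interface

Orientations are given as a 3x3 rotation matrix whose columns are the frame's x, y, z axes.
In Python, from rig import env, viewer gives the robot as it stands.
- The arm moves only by the tool drive_tool, never from a script. Its argument "series" is a list of rows, each a list of 3 entries, a list of its own where there are three numbers: the shift along the tool's x, y, z in m, then the turn about the tool's z in degrees, then the finger opening in m, from 0 to 0.0854. A call has 1 to 20 rows; each row is the pose to reach, as a shift and turn from the pose commanded when the call began, along the tool's axes at that moment; what a row does not reach only later rows make up. A row lasts 1/10 s, in which the tool goes at most 50 mm and 8.59 degrees, less where a joint would pass 70% of its speed; a pose out of reach is approached as far as the arm can. A call with a gripper value outside its range is refused whole. The fingers move at their own pace and stop on an object; "newtons" is the grip in N (left out, the last holds). Time passes only in rows, so rows that repeat a pose let the fingers close. It gives the time, the measured TCP pose, the force, the opening and the grip force at its end, in the units of the state.
- env.observe(): the state, without advancing time (a new reading comes with each control period).
- viewer.get_image(name): name is "scene" or "top" or "wrist"; returns a dict with "img" (420x560x3 uint8, red, green, blue), "depth" (420x560 float32, m along the optical axis (not along the pixel's ray), 0 where there is no reading), "camera_matrix" (3x3 intrinsics, pixels), "distortion" ([k1, k2, p1, p2, k3] as OpenCV has them; the pictures are not rectified), "rvec" (rotation vector, rad) and "tvec" (3), from world to camera coordinates, as OpenCV has them. Camera axes: x right, y down, z forward; pixel columns grow to the right and rows downward; lengths in m; the calibration is good to about 2 mm. A picture is of the moment at which its call begins.
- env.close_job(): hands the job in; it is judged then, once.
The state is a dict: "time_s": time; "q": joint angles; "qvel": joint speeds; "joint_efforts": joint torques, N m; "position": TCP position; "tool_rot": TCP orientation; "ft_force": force on the tool from outside, world axes, zero at the start; "wrist_torque": the same for the moment, N m; "grip_width": finger opening in m; "gripper_force": force on a finger pad.
Only numpy, scipy, OpenCV 4.12 (cv2) and the standard library are available. Lean on these libraries where they do the work, as an engineer would, in place of code of your own. Each camera call takes 0.05 s, during which the arm holds its last target. There are 200 camera calls.

## Task

The small boat-locker lid on the finishing turntable is freshly varnished and still wet, and its dark trim edge has to be checked under the inspection lamp. With a fingertip, gently push the turntable round by its arms, without gripping them and without touching the lid, until the lid's dark trim edge faces the lamp squarely. Leave the turntable standing still there, the lid undisturbed on its bearers, and everything else on the bench where it is.

Things in the scene. Friction and masses are not known exactly. Their poses are not given: they have to be found in the camera images.
- rotor: turning head of the finishing turntable, blue hub and four level arms at right angles: square steel tube 20 x 20 mm, underside 76 mm and top 96 mm above the bench, orange caps ending 156 mm from the axis. Turns either way without a stop on its upright axis; 2 to 3 N at an arm's end keeps it turning, and it stops when the push stops. Origin on the axis at bench height; x along arm a, y along arm b
- hub (a point): point on the turntable's axis at the height of the arms' top faces, 96 mm above the bench. Below the arms stand a grey round foot 196 mm across and a flat black round mat 440 mm across, both fixed
- spoke_a (a point): point on the top face of the arm under the lid's dark trim edge, on the arm's middle line, 140 mm from the axis; it lies in the free part of the arm, 60 mm out from the lid's edge
- spoke_b (a point): the same on the next arm anticlockwise seen from above, under a long edge of the lid; 85 mm out from the lid's edge
- spoke_c (a point): the same on the next arm, opposite to arm a, under the short mahogany edge; 60 mm out from the lid's edge
- spoke_d (a point): the same on the next arm, opposite to arm b, under a long edge; 85 mm out from the lid's edge
- lid: wet boat-locker lid, 160 x 110 x 18 mm, 0.2 to 0.45 kg, loose on four rubber cones on the arms; underside 114 mm, top 132 mm above the bench. Green face with a white line and a round steel pull; three edges red-brown mahogany, one short edge a nearly black trim 18 mm wide. Origin at the centre of its underside; x points out of the dark trim edge, z up
- lid_trim (a point): middle of the top of the lid's dark trim edge, 80 mm from the lid's centre
- lid_center (a point): centre of the lid's top face; it lies within about 6 mm of the turntable's axis, and the lid may lie up to 3 degrees askew to the arms
- lamp: LED inspection lamp fixed to the bench: upright orange head 264 mm wide, from 60 to 210 mm above the bench, white lit face towards the turntable, flat dark foot. Origin on the bench under its middle, 330 to 350 mm from the turntable's axis; x axis points out of its back, straight away from the turntable, so the line from the axis to this origin is square to the lit face
- tape: cream masking-tape roll lying flat, 100 mm across, 24 mm high; on the mat's rim. Bystander; origin at the centre of its underside
- sandblock: cork sanding block 115 x 65 x 30 mm, on the mat's rim. Bystander; origin at the centre of its underside
- spray: white spray bottle, 82 mm across, with an orange trigger head, 227 mm high. Bystander on the bench; origin at the centre of its underside
- compound: dark purple bottle of polishing compound, 72 mm across, 190 mm high. Bystander on the bench; origin at the centre of its underside
- tin: round metal varnish tin with a blue band, 92 mm across, 100 mm high. Bystander on the bench; origin at the centre of its underside
- jar: small amber glass jar with a white cap, 52 mm across, 65 mm high, on the mat's rim. Bystander; origin at the centre of its underside
There are look-alikes about, which are no part of the job. Leave any pink or yellow look-alike of the lid alone.

How it is judged (in metres and radians):
At the end, for the whole second after the job is handed in: The lid's dark trim edge is on the lamp's side and square to the lamp within 8 degrees (0.14 rad); lid and turntable are at rest, and the lid still lies flat on its bearers within 20 mm of the axis (angle between the x axis of lid and the x axis of lamp, either way round below 0.14 rad and x of lid_trim in the frame of lamp above -0.31 m and angular speed of lid below 0.05 rad/s and linear speed of lid below 0.02 m/s and height (world z) of lid between 0.106 and 0.126 m and horizontal distance between lid_center and hub below 0.02 m and contact force between the fingers and rotor below 0.3 N); the robot touches nothing.
It fails at once if the wet lid is touched by the robot (contact force between any of the fingers, the arm and lid above 0.3 N).
It fails at once if the lid is lifted, tipped, or slips on its bearers (20 mm off the axis, 0.2 rad out of line with the arms) (height (world z) of lid above 0.126 m or height (world z) of lid below 0.106 m or angle between lid's own z axis and vertical above 0.1 rad or horizontal distance between lid_center and hub above 0.02 m or angle between the x axis of lid and the x axis of hub, either way round above 0.2 rad).
It fails at once if the turntable is spun, faster than 2.5 rad/s (angular speed of lid above 2.5 rad/s).
It fails at once if the turntable is gripped or shoved with more than 25 N (contact force between any of the fingers, the arm and rotor above 25 N).
It fails at once if a bystander is moved more than 15 mm (distance of any of tape, sandblock, spray, compound, tin, jar from where it was at the start of the episode above 0.015 m).
It also fails if it takes over 51 s, if anything falls off the work surface, if the arm or the gripper's body presses on something with over 40 N, if the wrist force passes 120 N, or if a joint passes its speed limit or range.

## Working session

There is one attempt and no reset: what is moved stays moved. The work goes in short steps, Python scripts to look and compute and a tool call to move; the robot and the scene stay as the last step left them, time stands still between calls to the robot, and variables do not carry over. Pictures are saved under pics/ and viewed, at most 10 in all, crops included, and the job is handed in when it is done.

Besides the shell and the picture viewer there is one more tool, called after "Call:" as name(argument=value, ...), one argument or row to a line, values as JSON. drive_tool: Moves the arm, as the interface text tells. Its arguments: {"type":"object","properties":{"series":{"type":"array"},"newtons":{"type":"number"}},"required":["series"]}

```bash
mkdir -p pics; cat > h.py <<'E'
import numpy as np, cv2
from rig import env, viewer
def ray(d,uv,z):
    uv=np.array(uv,float).reshape(-1,1,2)
    n=cv2.undistortPoints(uv,d["camera_matrix"],np.array(d["distortion"])).reshape(-1,2)
    R=cv2.Rodrigues(np.array(d["rvec"]))[0]; t=np.array(d["tvec"]).ravel()
    c=-R.T@t; w=np.c_[n,np.ones(len(n))]@R
    return c+w*((z-c[2])/w[:,2])[:,None]
def save(d,f): cv2.imwrite(f,d["img"][:,:,::-1])
E
python3 - <<'E'
from h import *
for n in("top","scene"):
    d=viewer.get_image(n); save(d,f"pics/{n}0.png"); np.savez(f"pics/{n}0.npz",**{k:np.array(v) for k,v in d.items()})
s=env.observe(); print(s["time_s"],s["position"],s["tool_rot"],s["ft_force"])
E
```

```text
0.1 [ 0.13915311 -0.53183685  0.23075137] [[ 9.67454266e-01  2.53045923e-01 -6.72171701e-05]
 [ 2.53045785e-01 -9.67453384e-01  1.33418086e-03]
 [ 2.72579547e-04 -1.30776798e-03 -9.99999108e-01]] [ 0.30546143 -0.52268087 -0.44777323]
```

View pics/top0.png

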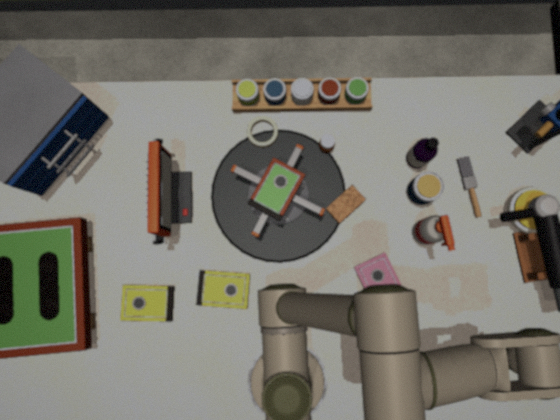

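View pics/scene0.png

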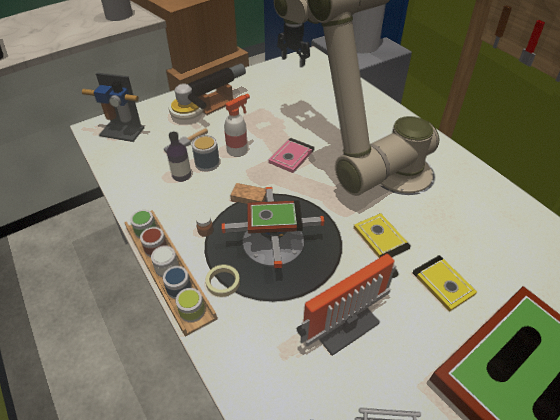

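```bash
python3 - <<'E'
import cv2
i=cv2.imread("pics/top0.png")[90:290,130:400]
cv2.imwrite("pics/top0c.png",cv2.resize(i,None,fx=2.9,fy=2.9,interpolation=cv2.INTER_CUBIC))
from h import *
d=dict(np.load("pics/top0.npz")); 
hsv=cv2.cvtColor(d["img"],cv2.COLOR_RGB2HSV)
m=cv2.inRange(hsv,(0,120,80),(14,255,255))
n,l,s,c=cv2.connectedComponentsWithStats(m)
for k in range(1,n):
    if s[k,4]>8 and 130<c[k,0]<400 and 90<c[k,1]<290: print("or",s[k],c[k],ray(d,c[k],.096).round(4))
m=cv2.inRange(hsv,(35,90,60),(75,255,255)); n,l,s,c=cv2.connectedComponentsWithStats(m)
for k in range(1,n):
    if s[k,4]>100 and 220<c[k,0]<330: 
        print("green",s[k],ray(d,c[k],.132)); r=cv2.minAreaRect(np.argwhere(l==k)[:,::-1].astype(np.float32)); print(ray(d,cv2.boxPoints(r),.132).round(4))
E
```

```text
or [148 141  12  93 986] [153.27586207 187.39655172] [[0.5964 0.4004 0.096 ]]
or [296 144   7   5  21] [299.38095238 145.80952381] [[ 0.7207 -0.0484  0.096 ]]
or [251 158  54  57 324] [281.79320988 182.29320988] [[0.6068 0.0073 0.096 ]]
or [231 165   5   7  21] [232.80952381 167.61904762] [[0.6548 0.1573 0.096 ]]
or [330 188  34  30 232] [347.07327586 203.56896552] [[ 0.5383 -0.1904  0.096 ]]
or [332 204   4   5  13] [333.46153846 205.84615385] [[ 0.5319 -0.1489  0.096 ]]
or [183 208   5   8  36] [184.91666667 211.69444444] [[0.5201 0.3025 0.096 ]]
or [319 208   6   8  22] [321.77272727 211.77272727] [[ 0.5142 -0.113   0.096 ]]
or [252 232   7   5  19] [255.         234.15789474] [[0.4489 0.0899 0.096 ]]
green [257 166  40  44 723] [[0.57895775 0.02567209 0.132     ]]
[[ 0.552   0.0825  0.132 ]
 [ 0.6543  0.0244  0.132 ]
 [ 0.617  -0.0382  0.132 ]
 [ 0.5155  0.0202  0.132 ]]
```

View pics/top0c.png

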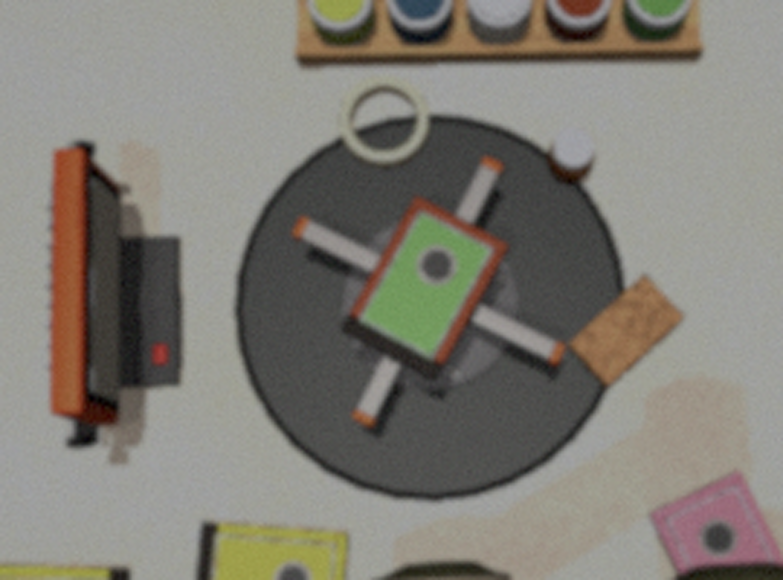

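```bash
python3 - <<'E'
from h import *
d=dict(np.load("pics/top0.npz")); hsv=cv2.cvtColor(d["img"],cv2.COLOR_RGB2HSV)
m=cv2.inRange(hsv,(0,120,80),(14,255,255)); n,l,s,c=cv2.connectedComponentsWithStats(m)
k=[k for k in range(1,n) if s[k,4]>900 and 140<c[k,0]<170][0]
vs=np.arange(148,229)
L=[np.argmax(l[v]==k) for v in vs]
P=ray(d,np.c_[L,vs],.21); f=np.polyfit(P[:,0],P[:,1],1); print("back edge",P[0],P[-1],"tilt",np.degrees(np.arctan(f[0])),np.std(P[:,1]-np.polyval(f,P[:,0])))
print("dep", np.median(d["depth"][150:225,155]))
# dark foot right edge
g=d["img"].sum(2).astype(float)
vs=np.arange(178,216); R=[]
for v in vs: R.append(183+np.argmax(np.diff(g[v,183:202])))
Q=ray(d,np.c_[R,vs],.01); f=np.polyfit(Q[:,0],Q[:,1],1); print("foot",Q[0],Q[-1],np.degrees(np.arctan(f[0])))
hub=np.array([.585,.0214])
print("mid dir",P[[0,-1],:2].mean(0)-hub, np.degrees(np.arctan2(*(P[[0,-1],:2].mean(0)-hub)[::-1])))
E
```

```text
back edge [0.68912279 0.38199396 0.21      ] [0.46066986 0.37910119 0.21      ] tilt 0.5579993179676734 0.0008382376037765116
dep 1.3343298
foot [0.64171478 0.30353943 0.01      ] [0.52047593 0.29869077 0.01      ] 2.4229944721551253
mid dir [-0.01010368  0.35914758] 91.61144152723485
```

Call:
drive_tool(
  series=[
    [[0.04,-0.04,0.0],5,0.0],
    [[0.08,-0.08,0.0],10,0.0],
    [[0.12,-0.11,0.0],18,0.0],
    [[0.16,-0.14,0.0],26,0.0],
    [[0.2,-0.17,0.0],34,0.0],
    [[0.24,-0.19,0.0],42,0.0],
    [[0.26,-0.21,0.0],42,0.0],
    [[0.28,-0.22,0.0],42,0.0],
    [[0.28,-0.22,0.0],42,0.0],
    [[0.28,-0.22,0.0],42,0.0],
  ],
  newtons=20,
)

```text
time_s: 1.1
position: [0.3544, -0.2482, 0.2312]
tool_rot: [[0.889, -0.458, -0.0], [-0.458, -0.889, 0.0], [-0.0, 0.0, -1.0]]
ft_force: [-0.1, -0.5, 0.1]
grip_width: 0.0001
gripper_force: 0.0
```

Call:
drive_tool(
  series=[
    [[0.02,-0.035,0.0],0,0.0],
    [[0.04,-0.075,0.0],0,0.0],
    [[0.06,-0.115,0.0],0,0.0],
    [[0.08,-0.15,0.0],0,0.0],
    [[0.1,-0.185,0.0],0,0.0],
    [[0.116,-0.215,0.0],0,0.0],
    [[0.116,-0.215,0.0],0,0.0],
    [[0.116,-0.215,0.04],0,0.0],
    [[0.116,-0.215,0.08],0,0.0],
    [[0.116,-0.215,0.1],0,0.0],
    [[0.116,-0.215,0.1],0,0.0],
    [[0.116,-0.215,0.1],0,0.0],
  ],
)

```text
time_s: 2.3
position: [0.5561, -0.112, 0.1321]
tool_rot: [[0.888, -0.461, 0.0], [-0.461, -0.888, -0.0], [0.001, 0.0, -1.0]]
ft_force: [-0.5, 0.9, -0.5]
grip_width: 0.0001
gripper_force: 0.0
```

```bash
python3 - <<'E'
from h import *
d=viewer.get_image("scene"); i=d["img"][150:330,170:410]
cv2.imwrite("pics/s1.png",cv2.resize(i[:,:,::-1],None,fx=3,fy=3))
s=env.observe(); print(s["time_s"],s["position"],s["ft_force"])
E
```

```text
2.35 [ 0.55653318 -0.11189181  0.13273312] [-0.23847094  0.27278573  0.60191185]
```

View pics/s1.png

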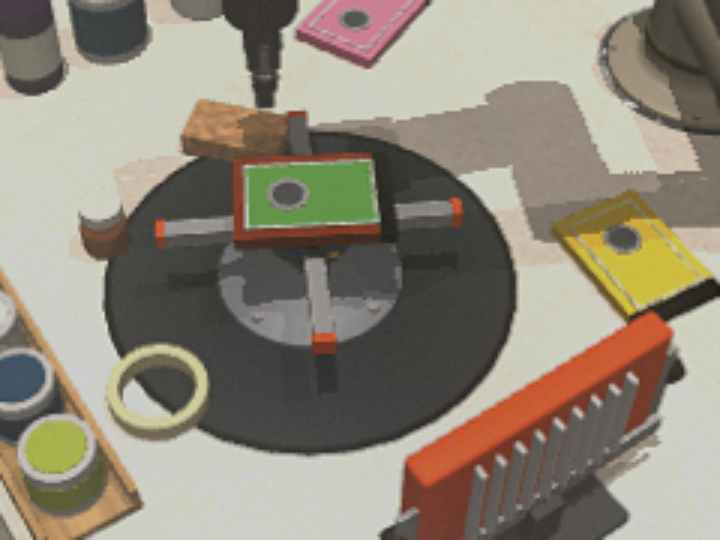

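Call:
drive_tool(
  series=[
    [[0.0,0.0,0.025],0,0.0],
    [[0.0,0.0,0.05],0,0.0],
    [[0.0,0.0,0.052],0,0.0],
    [[0.0,0.0,0.052],0,0.0],
    [[-0.004,0.0,0.052],0,0.0],
    [[-0.008,0.0,0.052],0,0.0],
    [[-0.011,0.0,0.052],0,0.0],
    [[-0.013,0.0,0.052],0,0.0],
    [[-0.013,0.0,0.052],0,0.0],
  ],
)

```text
time_s: 3.25
position: [0.5445, -0.1046, 0.0796]
tool_rot: [[0.888, -0.459, 0.0], [-0.459, -0.888, -0.0], [0.0, -0.0, -1.0]]
ft_force: [0.1, 0.5, 0.1]
grip_width: 0.0002
gripper_force: 0.0
```

```bash
python3 - <<'E'
from h import *
s=env.observe(); print(s["time_s"],s["position"],s["ft_force"])
R=np.array(s["tool_rot"]); hub=np.array([.585,.0214]); p=R[:2,:2].T@(np.array(s["position"])[:2]-hub); print("s,r",p)
for f in [1,3]+list(range(6,58,3)):
    a=np.radians(f); q=np.array([[np.cos(a),-np.sin(a)],[np.sin(a),np.cos(a)]])@[.022,p[1]]-p; print(f"[[{q[0]:.3f}, {q[1]:.3f}, 0.0], {f}, 0.0],",end=" ")
E
```

```text
3.25 [ 0.54447721 -0.10459512  0.07962701] [0.09496655 0.5488553  0.14603311]
s,r [0.02186507 0.1305327 ]
[[-0.002, 0.000, 0.0], 1, 0.0], [[-0.007, 0.001, 0.0], 3, 0.0], [[-0.014, 0.002, 0.0], 6, 0.0], [[-0.021, 0.002, 0.0], 9, 0.0], [[-0.027, 0.002, 0.0], 12, 0.0], [[-0.034, 0.001, 0.0], 15, 0.0], [[-0.041, 0.000, 0.0], 18, 0.0], [[-0.048, -0.001, 0.0], 21, 0.0], [[-0.055, -0.002, 0.0], 24, 0.0], [[-0.062, -0.004, 0.0], 27, 0.0], [[-0.068, -0.006, 0.0], 30, 0.0], [[-0.075, -0.009, 0.0], 33, 0.0], [[-0.081, -0.012, 0.0], 36, 0.0], [[-0.087, -0.015, 0.0], 39, 0.0], [[-0.093, -0.019, 0.0], 42, 0.0], [[-0.099, -0.023, 0.0], 45, 0.0], [[-0.104, -0.027, 0.0], 48, 0.0], [[-0.109, -0.031, 0.0], 51, 0.0], [[-0.115, -0.036, 0.0], 54, 0.0], [[-0.119, -0.041, 0.0], 57, 0.0],
```

Call:
drive_tool(
  series=[
    [[-0.002,0.0,0.0],1,0.0],
    [[-0.004,0.0,0.0],2,0.0],
    [[-0.007,0.001,0.0],3,0.0],
    [[-0.014,0.002,0.0],6,0.0],
    [[-0.021,0.002,0.0],9,0.0],
    [[-0.027,0.002,0.0],12,0.0],
    [[-0.034,0.001,0.0],15,0.0],
    [[-0.041,0.0,0.0],18,0.0],
    [[-0.048,-0.001,0.0],21,0.0],
    [[-0.055,-0.002,0.0],24,0.0],
    [[-0.062,-0.004,0.0],27,0.0],
    [[-0.068,-0.006,0.0],30,0.0],
    [[-0.075,-0.009,0.0],33,0.0],
    [[-0.081,-0.012,0.0],36,0.0],
    [[-0.087,-0.015,0.0],39,0.0],
    [[-0.093,-0.019,0.0],42,0.0],
    [[-0.099,-0.023,0.0],45,0.0],
    [[-0.104,-0.027,0.0],48,0.0],
    [[-0.104,-0.027,0.0],48,0.0],
    [[-0.104,-0.027,0.0],48,0.0],
  ],
)

```text
time_s: 5.25
position: [0.4645, -0.0329, 0.0793]
tool_rot: [[0.254, -0.967, -0.0], [-0.967, -0.254, 0.0], [-0.0, 0.0, -1.0]]
ft_force: [-0.0, 0.3, 0.7]
grip_width: -0.0001
gripper_force: 0.0
```

```bash
cat > m.py <<'E'
from h import *
import sys
d=viewer.get_image("top"); t=sys.argv[1]
cv2.imwrite(f"pics/t{t}.png",cv2.resize(d["img"][90:290,130:400,::-1],None,fx=2.9,fy=2.9))
d2=viewer.get_image("scene"); cv2.imwrite(f"pics/s{t}.png",cv2.resize(d2["img"][150:350,170:410,::-1],None,fx=3,fy=3))
hsv=cv2.cvtColor(d["img"],cv2.COLOR_RGB2HSV)
m=cv2.inRange(hsv,(0,120,80),(14,255,255)); n,l,s,c=cv2.connectedComponentsWithStats(m)
for k in range(1,n):
    p=ray(d,c[k],.096)[0,:2]-[.585,.0214]
    if s[k,4]>5 and .13<np.hypot(*p)<.17: print("cap",s[k,4],p.round(4),np.degrees(np.arctan2(p[1],p[0])).round(1))
m=cv2.inRange(hsv,(35,90,60),(75,255,255)); n,l,s,c=cv2.connectedComponentsWithStats(m)
for k in range(1,n):
    if s[k,4]>100 and 220<c[k,0]<330:
        b=ray(d,cv2.boxPoints(cv2.minAreaRect(np.argwhere(l==k)[:,::-1].astype(np.float32))),.132)[:,:2]
        e=b-np.roll(b,1,0); L=np.hypot(*e.T); print("green",b.mean(0).round(4),L.round(3),np.degrees(np.arctan2(e[:,1],e[:,0])).round(1))
s=env.observe(); print(s["time_s"],s["position"],s["ft_force"])
E
python3 m.py 2
```

```text
cap 12 [0.1483 0.0372] 14.1
cap 20 [ 0.0369 -0.1482] -76.0
cap 18 [-0.0404  0.1466] 105.4
green [0.5853 0.0225] [0.073 0.116 0.073 0.116] [  12.5  -77.6 -168.1  102.4]
5.35 [ 0.46467424 -0.03312259  0.0792832 ] [ 0.3872784  -0.78424412 -0.60440609]
```

View pics/t2.png

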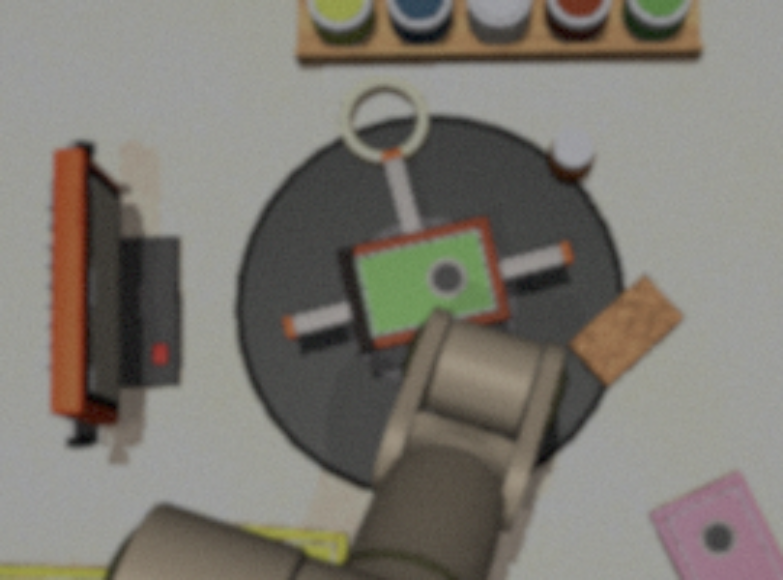

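Call:
drive_tool(
  series=[
    [[-0.0025,0.0,0.0],1,0.0],
    [[-0.007,0.001,0.0],3,0.0],
    [[-0.0115,0.0015,0.0],5,0.0],
    [[-0.016,0.002,0.0],7,0.0],
    [[-0.0205,0.002,0.0],9,0.0],
    [[-0.0235,0.002,0.0],10.3,0.0],
    [[-0.026,0.002,0.0],11.3,0.0],
    [[-0.026,0.002,0.0],11.3,0.0],
    [[-0.026,0.002,0.0],11.3,0.0],
    [[-0.018,0.003,0.0],11.3,0.0],
    [[-0.006,0.006,0.0],11.3,0.0],
    [[0.004,0.008,0.0],11.3,0.0],
    [[0.004,0.008,0.0],11.3,0.0],
  ],
)

```text
time_s: 6.65
position: [0.4582, -0.0405, 0.0793]
tool_rot: [[0.057, -0.998, 0.0], [-0.998, -0.057, -0.0], [0.0, -0.0, -1.0]]
ft_force: [0.0, 0.4, -0.1]
grip_width: 0.0001
gripper_force: 0.0
```

```bash
python3 m.py 3
```

```text
cap 14 [0.1516 0.0065] 2.5
cap 20 [ 0.0088 -0.152 ] -86.7
cap 18 [-0.0108  0.1516] 94.1
green [0.5855 0.0227] [0.072 0.117 0.072 0.116] [   2.2  -88.3 -178.4   91.7]
6.75 [ 0.45784019 -0.03931462  0.07925961] [-0.34946661 -0.35111227  0.01969346]
```

View pics/s3.png

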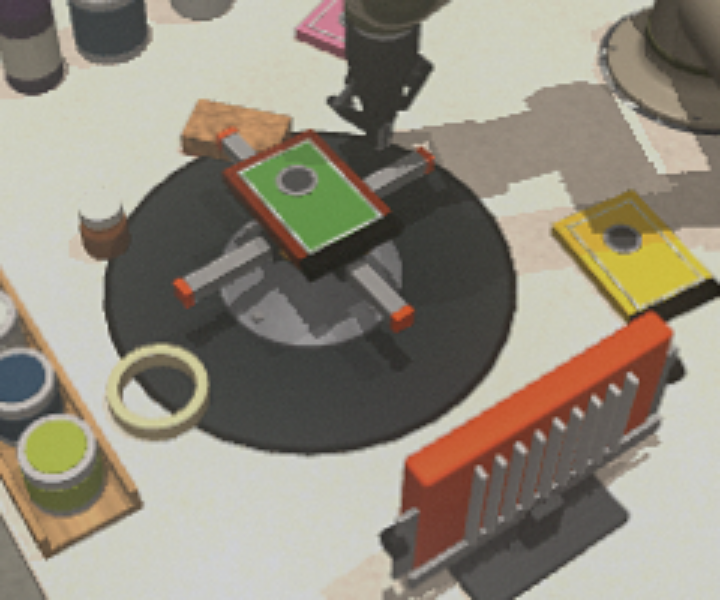

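The view shows the trim edge (350,245) facing the lamp. The fingertip (378,140) is clear of arm d. The lid stands at 91.7° against a lamp direction of about 91°, so I'll lift away and hand in.

Call:
drive_tool(
  series=[
    [[0.0,0.0,-0.03],0,0.0],
    [[0.0,0.0,-0.07],0,0.0],
    [[0.0,0.0,-0.11],0,0.0],
    [[0.0,0.0,-0.14],0,0.0],
    [[0.0,0.0,-0.14],0,0.0],
    [[0.0,0.0,-0.14],0,0.0],
    [[0.0,0.0,-0.14],0,0.0],
  ],
)

```text
time_s: 7.45
position: [0.4573, -0.0385, 0.2182]
tool_rot: [[0.059, -0.998, -0.002], [-0.998, -0.059, 0.001], [-0.001, 0.002, -1.0]]
ft_force: [0.5, 0.0, 0.4]
grip_width: -0.0002
gripper_force: 0.0
```

```bash
python3 m.py 4; python3 -c "
from rig import env; print(env.close_job())"
```

```text
cap 12 [0.1521 0.0064] 2.4
cap 20 [ 0.009  -0.1517] -86.6
cap 18 [-0.0107  0.1516] 94.0
cap 19 [-0.1513 -0.0098] -176.3
green [0.5858 0.0226] [0.071 0.117 0.071 0.116] [   2.1  -88.4 -178.5   91.6]
7.55 [ 0.45748364 -0.03866449  0.21819936] [-0.04159005  0.58000357 -0.48204074]
the job is handed in; nothing more can be done
None
```

The turntable was pushed round by arm d and the job handed in at about 7.5 s. The lid's trim edge measures about 1° off square to the lamp (limit 8°), the lid is untouched, and the fingers are clear; the hand-in call returned no verdict.

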